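Tighten the mould chuck's lock ring with the pin spanner

ROBOT

A 6-joint arm with a two-finger parallel gripper is mounted at the origin on the work surface. World frame = base frame: x ahead of the robot, y to its left, z up, the work surface at z = 0. Lengths are in m, angles in rad, forces in N, time in s.
With the tool pointing down it reaches from about 0.325 to 0.9 m from the base axis. Payload 6.1 kg.
Tool frame: the origin (TCP) lies between the finger pads; the fingertips stand 17 mm ahead of it and the grasp point (between the pads) lies 2 mm behind it; x points along the fingers, z is the direction in which the jaws open and shut, and the axes are right-handed (so a half turn about x gives the same grasp; the last joint's range is limited). The gripper opens to 85 mm and grips with 20 to 120 N. Pads are 22 mm wide; open, the fingers measure 114 mm over their backs; the gripper's body (76 mm by 85 mm) begins 54 mm behind the grasp point. The pads swing forward as they close: fully open they stand 13 mm farther back than shut.
Start: joints at [-0.126, 0.22, 1.526, -0, 1.395, -0.126], TCP at [0.625, -0, 0.248] pointing down, gripper open.
Joint ranges: [-2.98, 2.98], [-0.91, 2.08], [0.09, 2.57], [-1.24, 4.39], [0.2, 2.65], [-2.68, 2.68]. Speed limits (rad/s): [2.57, 2.57, 3.01, 3.14, 3.14, 3.14].

INTERFACE

Orientations are given as a 3x3 rotation matrix whose columns are the frame's x, y, z axes.
In Python, from plant import arm, get_image, order gives the robot as it stands.
- The arm moves only by the shell command python3 -m handwheel 'ROWS' [FORCE]. ROWS is JSON, a list that holds one entry, the list of rows, each a list of 7 numbers: the shift along the tool's x, y, z in cm, then the turn, a rotation vector about the tool's x, y, z in rad, then the opening, from 0 (shut) to 1 (fully open). In form: [[[tx, ty, tz, wx, wy, wz, claw], ...]]. A call has 1 to 20 rows; each row shifts and turns the commanded pose from where the row before left it, along the tool's axes as they then stand; what a row does not reach is not made up. A row lasts 1/10 s, in which the tool goes at most 50 mm and 8.59 degrees, less where a joint would pass 70% of its speed; a pose out of reach is approached as far as the arm can. A call with a gripper value outside its range is refused whole. The fingers move at their own pace and stop on an object; FORCE is the grip in N (left out, the last holds). Time passes only in rows, so rows that do not move let the fingers close. It gives the time, the measured TCP pose, the force and the opening at its end, in the units of the state.
- arm.get_state(): the state, without advancing time (a new reading comes with each control period).
- get_image(name): name is "scene" or "side" or "wrist"; returns a dict with "image" (420x560x3 uint8, blue, green, red), "intrinsics" (3x3 intrinsics, pixels), "dist" ([k1, k2, p1, p2, k3] as OpenCV has them; the pictures are not rectified), "xyz" and "orientation" of the camera in the world. Camera axes: x right, y up, looking along -z (the intrinsics and any distortion apply to the point x, -y, -z); pixel columns grow to the right and rows downward; lengths in m; the calibration is good to about 2 mm. A picture is of the moment at which its call begins. There is no depth.
- order.job_done(): hands the job in, once; it reports no verdict.
The state is a dict: "clock": time; "q": joint angles; "joint_vel": joint speeds; "joint_efforts": joint torques, N m; "position": TCP position; "tool_rot": TCP orientation; "ft_force": force on the tool from outside, world axes, zero at the start; "torque": the same for the moment, N m; "opening": finger opening in m.
Only numpy, scipy, OpenCV 4.12 (cv2) and the standard library are available. Lean on these libraries where they do the work, as an engineer would, in place of code of your own. Each camera call takes 0.05 s, during which the arm holds its last target. There are 200 camera calls.

TASK

Take the pin spanner out of its wooden block, set both of its prongs fully into two opposite holes of the lock ring around the plaster mould, and only then turn the ring clockwise (seen from above) until it comes up against its stop. Be gentle: do not lean on the ring or force it past the stop. Put the spanner back in its block, prongs down in the two sockets, let go of it, and leave the pots and the jar alone.

Things in the scene. Friction and masses are not known exactly. Their poses are not given: they have to be found in the camera images.
- spanner_grip (a point): Centre of the grip blade of the loose dark steel pin spanner (about 0.25 kg), which starts upright in its block. Blade: upright plate 40 mm long (x), 12 mm thick (y), 52 mm high (z up); grasp across the 12 mm from above. Below it a crossbar 84 mm long (x), 16 wide, 10 high: top 26 mm, underside 36 mm below this point. Two prongs point down from it.
- prong_a (a point): Tip (lower end, centre) of the spanner's prong at its +x end: round, 7 mm diameter, 12 mm long below the crossbar, at x = +33 mm and 48 mm below the grip centre.
- prong_b (a point): Tip of the other, like prong, at x = -33 mm. The spanner's two ends are alike.
- ring_axis (a point): On the lock ring's vertical axis, level with its upper face (66 mm above the bench). Flat steel ring, 92 mm outside, 44 mm inside diameter, with eight 9 mm holes, 14 mm deep, every 45 degrees on a 66 mm circle, open upward. This point's x, y directions belong to the plaster mould inside (rim 4 mm below the face), not to the holes: find their bearing by eye or by feel.
- ring (a joint): Turn of the ring, rad, growing clockwise from above (tightening): starts at 0.25 to 0.45, hard stop at 1.0, where a lug on its rim meets an upright block on the chuck's side (both reach 61 mm from the axis). Counted from the fixed chuck (130 mm square base), whose bearing is unknown, so it does not tell the holes' bearing. 0.45 N m turns it; it stays where left. Over 1.8 N m strains it.
- block_top (a point): Centre of the top face of the fixed wooden spanner block (120 mm along its x, 50 mm along y, 30 mm high). Two square sockets, 12 mm wide, 18 mm deep, open upward at x = +33 and -33 mm. The spanner stands in them along the block's x, crossbar resting on this face, its grip centre 36 mm above this point.
- cup: Terracotta cup, 68 mm across and 75 mm high, loose; origin at the centre of its underside. Not to be disturbed.
- jar: Small white jar with a wide lid, 62 mm across and 68 mm high, loose; origin at the centre of its underside. Not to be disturbed.
- bowl: Terracotta bowl, 100 mm across and 45 mm high, loose; origin at the centre of its underside. Not to be disturbed.
There are look-alikes about, which are no part of the job. What is meant by the part that bears spanner_grip is not red, and is the smaller of those in its own colour. What is shaped like the part that bears block_top but purple is not meant.

How it is judged:
On the way, in this order (a step that is already met when the one before it is completed fails the run):
1. both prongs are at least 6 mm down in opposite holes of the ring, before the ring has turned beyond 0.6 rad (z of each of prong_a, prong_b in the frame of ring_axis below -0.006 m and horizontal distance between spanner_grip and ring_axis below 0.008 m and value of joint ring below 0.6 rad), for 0.2 s.
2. the ring is turned up to its stop (beyond 0.94 rad) with both prongs still in the holes (z of each of prong_a, prong_b in the frame of ring_axis below -0.006 m and horizontal distance between spanner_grip and ring_axis below 0.008 m and value of joint ring above 0.94 rad), for 0.2 s.
At the end, for the whole second after the job is handed in: The ring stands at its stop (joint beyond 0.94 of 1.0 rad); the spanner stands in its block, released and at rest, upright within 0.12 rad, its grip within 10 mm of the block's centre and both prong tips at least 8 mm below the block's top; the cup, jar and bowl are within 20 mm of where they were (value of joint ring above 0.94 rad and horizontal distance between spanner_grip and block_top below 0.01 m and z of each of prong_a, prong_b in the frame of block_top below -0.008 m and angle between spanner_grip's own z axis and vertical below 0.12 rad and linear speed of spanner below 0.02 m/s and distance of each of cup, jar, bowl from where it was at the start of the episode below 0.02 m); the robot touches nothing.
It fails at once if the spanner presses on the ring with more than 60 N (contact force between spanner and ring above 60 N).
It fails at once if the fingers push the ring directly (more than 3 N) (contact force between the fingers and ring above 3 N).
It fails at once if a bystander is pushed more than 20 mm (distance of any of cup, jar, bowl from where it was at the start of the episode above 0.02 m).
It also fails if it takes over 72 s, if anything falls off the work surface, if the arm or the gripper's body presses on something with over 40 N, if the wrist force passes 120 N, or if a joint passes its speed limit or range.

## Working session

There is one attempt and no reset: what is moved stays moved. The work goes in short steps, Python scripts to look and compute and a shell command to move; the robot and the scene stay as the last step left them, time stands still between calls to the robot, and variables do not carry over. Pictures are saved under pics/ and viewed, about 8 in all and at most 12, crops included, and the job is handed in when it is done.

```bash
ls; mkdir -p pics; cat > h.py <<'E'
import numpy as np, cv2, json, pickle, sys
from plant import arm, get_image, order
def snap(n,fn):
    d=get_image(n); cv2.imwrite('pics/%s.png'%fn,d['image']); pickle.dump(d,open('pics/%s.pkl'%fn,'wb')); return d
def load(fn): return pickle.load(open('pics/%s.pkl'%fn,'rb'))
def ray(d,u,v):
    p=cv2.undistortPoints(np.array([[[u,v]]],float),np.array(d['intrinsics'],float),np.array(d['dist'],float))[0,0]
    r=np.array(d['orientation'])@np.array([p[0],-p[1],-1.]); return np.array(d['xyz']),r
def onz(d,u,v,z):
    o,r=ray(d,u,v); return o+r*(z-o[2])/r[2]
def proj(d,P):
    c=(np.asarray(P,float).reshape(-1,3)-np.array(d['xyz']))@np.array(d['orientation']); c=c*[1,-1,-1]
    return cv2.projectPoints(c,np.zeros(3),np.zeros(3),np.array(d['intrinsics'],float),np.array(d['dist'],float))[0][:,0]
E
python3 - <<'E'
from h import *
for n in('scene','side','wrist'):
    d=snap(n,n+'0'); print(n,np.round(d['xyz'],3),np.round(d['orientation'],2).tolist(),np.round(d['intrinsics'],0).tolist(),d['dist'])
a=load('scene0')['image'];b=load('side0')['image']
s=arm.get_state();print(s['position'],np.round(s['tool_rot'],3).tolist(),s['ft_force'],s['opening'],s['clock'])
E
```

```text
pics
scene [ 1.176 -0.12   1.044] [[0.26, -0.8, 0.54], [0.97, 0.21, -0.15], [0.01, 0.56, 0.83]] [[470.0, 0.0, 278.0], [0.0, 470.0, 207.0], [0.0, 0.0, 1.0]] [-0.10601275  0.          0.          0.          0.        ]
side [0.243 0.447 0.622] [[-0.76, 0.47, -0.44], [-0.65, -0.56, 0.51], [-0.01, 0.68, 0.73]] [[381.0, 0.0, 270.0], [0.0, 381.0, 213.0], [0.0, 0.0, 1.0]] [-0.10540719  0.          0.          0.          0.        ]
wrist [0.625 0.065 0.373] [[1.0, -0.0, 0.0], [-0.0, 0.97, 0.26], [-0.0, -0.26, 0.97]] [[303.0, 0.0, 287.0], [0.0, 303.0, 211.0], [0.0, 0.0, 1.0]] [-0.01976857  0.          0.          0.          0.        ]
[6.24555125e-01 7.11336485e-05 2.47436441e-01] [[-0.002, 0.0, 1.0], [0.0, 1.0, -0.0], [-1.0, 0.0, -0.002]] [-0.58486636 -0.11702247  0.00807511] 0.08565325174127389 0.15
```

View pics/scene0.png

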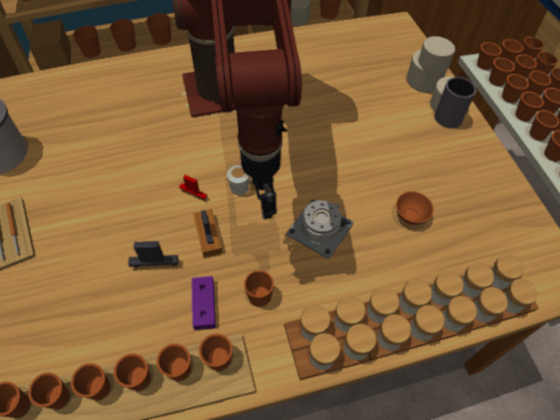

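View pics/side0.png

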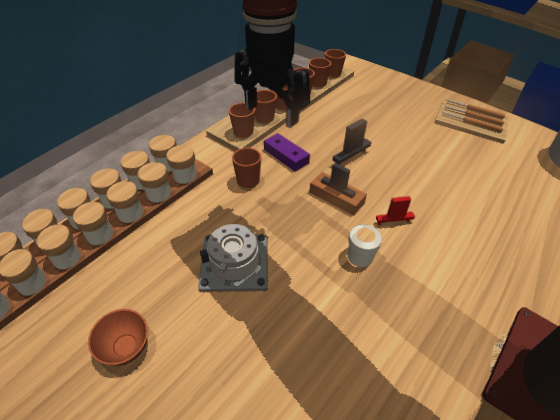

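The scene view shows the wooden block with the spanner at (208,232), the ring at (321,217), the cup at (259,288), the jar at (238,180) and the bowl at (414,209). The decoys are red at (193,188), the big dark one at (152,255) and the purple block at (203,303). The side view agrees: spanner at (339,185), ring at (232,245).

```bash
python3 - <<'E'
from h import *
a=load('scene0');b=load('side0')
print('blade top',onz(a,207,216,.092),onz(b,341,168,.092))
print('block',onz(a,208,233,.03),onz(b,338,192,.03))
print('ring',onz(a,321,217,.066),onz(b,232,246,.066))
print('jar',onz(a,238,172,.068),onz(b,365,237,.068),'cup',onz(a,258,281,.075),'bowl',onz(a,414,205,.045))
w=load('wrist0'); R=np.array(arm.get_state()['tool_rot']);p=np.array(arm.get_state()['position'])
print('cam in tool',R.T@(np.array(w['xyz'])-p),(R.T@np.array(w['orientation'])).round(3).tolist())
E
```

```text
blade top [ 0.53502514 -0.1173054   0.092     ] [ 0.53242277 -0.12026802  0.092     ]
block [ 0.54433827 -0.12366544  0.03      ] [ 0.52653531 -0.11286532  0.03      ]
ring [0.59133508 0.15618753 0.066     ] [0.58061739 0.16590603 0.066     ]
jar [ 0.40221064 -0.01356343  0.068     ] [ 0.40221746 -0.00766172  0.068     ] cup [ 0.72521552 -0.03670195  0.075     ] bowl [0.60457697 0.40955387 0.045     ]
cam in tool [-0.12548315  0.06494926  0.00051965] [[0.001, 0.258, -0.966], [-0.0, 0.966, 0.258], [1.0, 0.0, 0.001]]
```

View pics/wrist0.png

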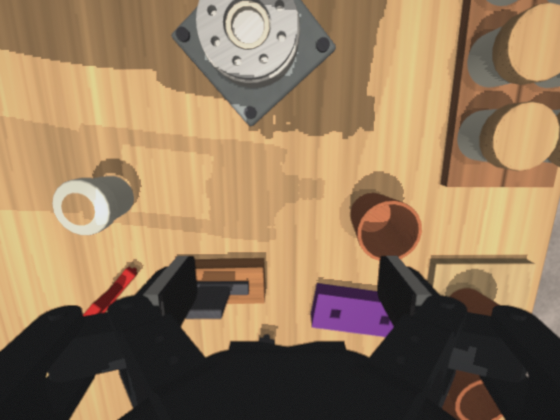

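The wrist view shows the spanner and block bottom left, with the block's end near (230,280), and the ring at the top at (247,25). The tool needs about a -90° turn for the grasp. First I take a close look at the ring.

```bash
python3 -m handwheel '[[[0.75,1.75,-0.4,0,0,0,1],[0.75,1.75,-0.4,0,0,0,1],[0.75,1.75,-0.4,0,0,0,1],[0.75,1.75,-0.4,0,0,0,1],[0.75,1.75,-0.4,0,0,0,1],[0.75,1.75,-0.4,0,0,0,1],[0.75,1.75,-0.4,0,0,0,1],[0.75,1.75,-0.4,0,0,0,1],[0,0,0,0,0,0,1],[0,0,0,0,0,0,1],[0,0,0,0,0,0,1]]]'
python3 - <<'E'
from h import *
d=snap('wrist','ring1'); u,v=proj(d,[.589,.158,.066])[0]; print(u,v)
im=d['image']; x0,y0=int(u)-100,max(0,int(v)-75)
cv2.imwrite('pics/ring1c.png',cv2.resize(im[y0:y0+150,x0:x0+200],None,fx=4,fy=4,interpolation=cv2.INTER_CUBIC)); print(x0,y0)
E
```

```text
clock: 1.25
position: [0.5934, 0.1396, 0.1887]
tool_rot: [[0.001, 0.0, 1.0], [-0.0, 1.0, -0.0], [-1.0, -0.0, 0.001]]
ft_force: [-0.9, -0.3, 0.2]
opening: 0.0852
280.900053668062 187.5935421478102
180 112
```

View pics/ring1c.png

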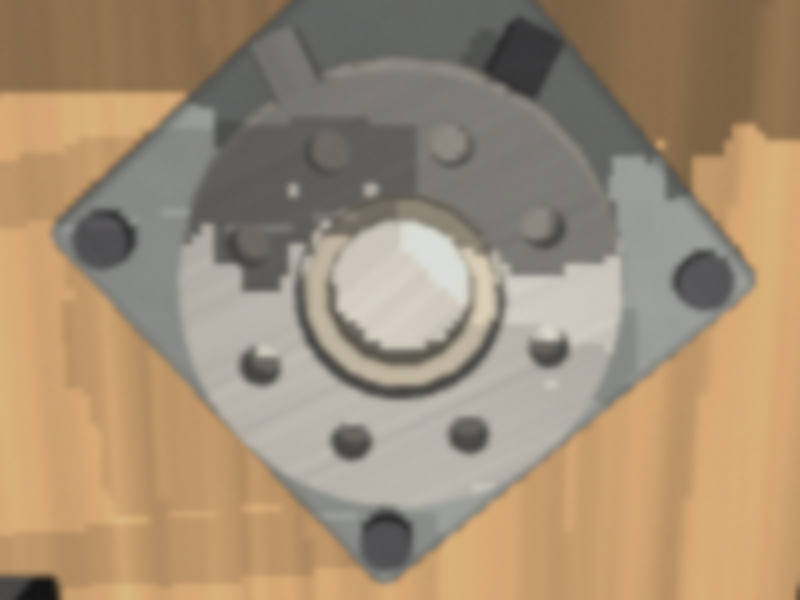

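The ring crop shows eight holes around crop centre (400,290), e.g. (450,144) and (351,441). The lug is at (287,65) and the black stop at (525,55), so it turns clockwise as expected.

```bash
cat > fit.py <<'E'
from h import *
d=load('ring1')
P=[(327,151),(450,144),(544,227),(549,346),(468,434),(351,441),(260,364),(252,242)]
W=np.array([onz(d,180+(u+.5)/4-.5,112+(v+.5)/4-.5,.066)[:2] for u,v in P])
c=W.mean(0); print('c',c, 'pairs',[(W[i]+W[i+4])/2 for i in range(4)])
r=np.hypot(*(W-c).T); b=np.degrees(np.arctan2(*(W-c).T[::-1])); print('r',r.round(4),'b',b.round(1))
m=np.degrees(np.angle(np.exp(8j*np.radians(b)).mean()))/8; print('bearing mod45',m)
for q in [(287,65),(525,55)]:
    w=onz(d,180+q[0]/4,112+q[1]/4,.066)[:2]-c; print(np.degrees(np.arctan2(w[1],w[0])),np.hypot(*w))
E
python3 fit.py
```

```text
c [0.58797801 0.15961318] pairs [array([0.5878681 , 0.15950811]), array([0.58772335, 0.15941408]), array([0.58792796, 0.15956153]), array([0.58839264, 0.159969  ])]
r [0.0331 0.0327 0.0329 0.033  0.0332 0.0332 0.033  0.0324] b [ 116.1   71.7   25.9  -18.8  -64.4 -108.9 -154.   159.6]
bearing mod45 -19.09746492602252
115.29922630172774 0.051090436859431404
62.213524583024125 0.05432731236664251
```

```bash
python3 -m handwheel '[[[0,-2.9,-0.37,0,0,0,1],[0,-2.9,-0.37,0,0,0,1],[0,-2.9,-0.37,0,0,0,1],[0,-2.9,-0.37,0,0,0,1],[0,-2.9,-0.37,0,0,0,1],[0,-2.9,-0.37,0,0,0,1],[0,-2.9,-0.37,0,0,0,1],[0,-2.9,-0.37,0,0,0,1],[0,-2.9,-0.37,0,0,0,1]]]' >/dev/null
python3 -m handwheel '[[[0,0,0,-0.13,0,0,1],[0,0,0,-0.13,0,0,1],[0,0,0,-0.13,0,0,1],[0,0,0,-0.13,0,0,1],[0,0,0,-0.13,0,0,1],[0,0,0,-0.13,0,0,1],[0,0,0,-0.13,0,0,1],[0,0,0,-0.13,0,0,1],[0,0,0,-0.13,0,0,1],[0,0,0,-0.13,0,0,1],[0,0,0,-0.13,0,0,1],[0,0,0,-0.13,0,0,1],[0,0,0,0,0,0,1],[0,0,0,0,0,0,1]]]'
python3 - <<'E'
from h import *
d=snap('wrist','sp1'); u,v=proj(d,[.534,-.119,.06])[0]; print(u,v)
im=d['image']; x0,y0=max(0,int(u)-110),max(0,int(v)-85)
cv2.imwrite('pics/sp1c.png',cv2.resize(im[y0:y0+150,x0:x0+200],None,fx=4,fy=4,interpolation=cv2.INTER_CUBIC)); print(x0,y0,arm.get_state()['q'])
E
```

```text
clock: 3.6
position: [0.5598, -0.1217, 0.1886]
tool_rot: [[0.001, -1.0, 0.015], [-0.0, 0.015, 1.0], [-1.0, -0.001, -0.0]]
ft_force: [0.9, 0.5, -0.4]
opening: 0.0854
289.75167010530896 177.43760209605145
179 92 [-3.51407530e-01  1.45945284e-01  1.72667058e+00 -3.74869673e-05
  1.26844287e+00 -1.90754515e+00]
```

View pics/sp1c.png

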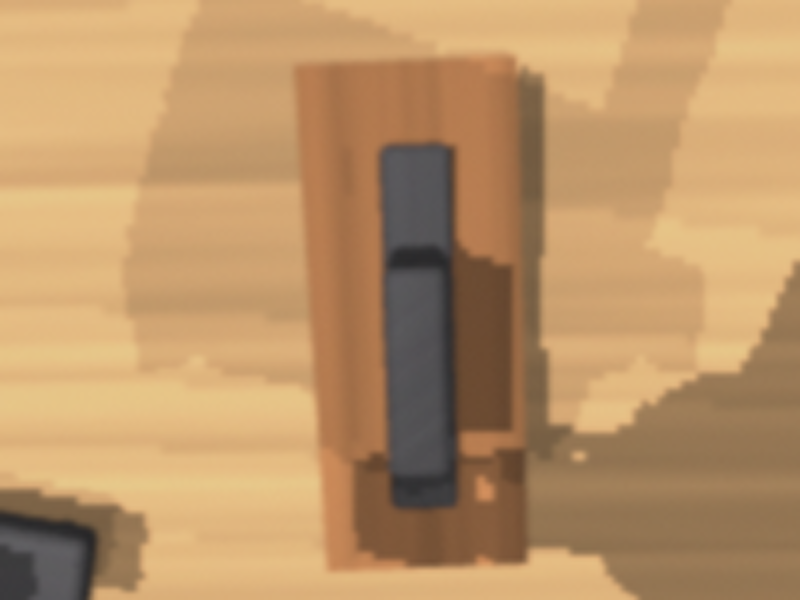

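The crop shows the spanner in its block: block top corners (295,66), (514,56), (526,563), (329,571); blade top from (419,268) to (420,477); crossbar ends at (417,146) and (426,507).

```bash
python3 - <<'E'
from h import *
d=load('sp1')
f=lambda q,z:onz(d,179+(q[0]+.5)/4-.5,92+(q[1]+.5)/4-.5,z)[:2]
A=lambda w:np.degrees(np.arctan2(w[1],w[0]))
C=np.array([f(q,.03) for q in [(295,66),(514,56),(526,563),(329,571)]])
print('block',C.mean(0),C.round(4).tolist(),A((C[2]+C[3])-(C[0]+C[1])))
for n,a,b,z in[('blade',(419,268),(419,477),.092),('bar',(417,146),(426,507),.04),('bladeL',(390,268),(390,476),.092),('bladeR',(448,267),(448,478),.092),('barL',(381,147),(396,507),.04),('barR',(452,145),(456,507),.04)]:
    a,b=f(a,z),f(b,z); print(n,(a+b)/2,np.hypot(*(b-a)),A(b-a))
s=arm.get_state(); R=np.array(s['tool_rot']); print(A(R[:2,1]),s['position'])
E
```

```text
block [ 0.53470475 -0.12531738] [[0.4757, -0.1514], [0.4744, -0.1024], [0.5937, -0.0993], [0.595, -0.1482]] 1.5120807845713697
blade [ 0.5349239  -0.12406297] 0.03934617801973545 -1.0572627056919632
bar [ 0.53470373 -0.12401264] 0.08238054248630505 0.39812533055201665
bladeL [ 0.53474102 -0.12945323] 0.039151402971188035 -1.4071891847672346
bladeR [ 0.53501636 -0.11867048] 0.0397234794086497 -0.7072967957903199
barL [ 0.53469195 -0.13149773] 0.08219254872169905 0.9578747601111576
barR [ 0.53471271 -0.11663865] 0.08258201839649579 -0.004893590229378192
179.16075989110337 [ 0.55977122 -0.12152191  0.1885847 ]
```

```bash
python3 -m handwheel '[[[0,0.63,-0.08,-0.024,0,0,1],[0,0.63,-0.08,0,0,0,1],[0,0.63,-0.08,0,0,0,1],[0,0.63,-0.08,0,0,0,0.6],[2,0,0,0,0,0,0.6],[2,0,0,0,0,0,0.6],[2,0,0,0,0,0,0.6],[2,0,0,0,0,0,0.6],[2,0,0,0,0,0,0.6],[1.2,0,0,0,0,0,0.6],[1,0,0,0,0,0,0.6],[0,0,0,0,0,0,0.6],[0,0,0,0,0,0,0.6]]]'
```

```text
clock: 4.95
position: [0.5349, -0.1245, 0.0668]
tool_rot: [[0.001, -1.0, -0.013], [-0.0, -0.013, 1.0], [-1.0, -0.001, -0.0]]
ft_force: [-0.6, -0.2, 0.8]
opening: 0.0513
```

```bash
python3 -m handwheel '[[[0,0,0,0,0,0,0],[0,0,0,0,0,0,0],[0,0,0,0,0,0,0],[0,0,0,0,0,0,0],[0,0,0,0,0,0,0],[0,0,0,0,0,0,0],[0,0,0,0,0,0,0],[0,0,0,0,0,0,0]]]' 110
python3 -c "
from h import *; print(arm.get_state()['torque'])"
```

```text
clock: 5.75
position: [0.5352, -0.1245, 0.0673]
tool_rot: [[0.001, -1.0, -0.013], [-0.0, -0.013, 1.0], [-1.0, -0.001, -0.0]]
ft_force: [-1.1, 0.9, 5.5]
opening: 0.0106
[ 0.14410171  0.09442675 -0.00559236]
```

```bash
python3 -m handwheel '[[[-1,0,0,0,0,0,0],[-2,0,0,0,0,0,0],[-2,0,0,0,0,0,0],[-2,0,0,0,0,0,0],[-2,0,0,0,0,0,0],[-2,0,0,0,0,0,0],[-1,0,0,0,0,0,0],[0,-0.95,4.72,0,0,0,0],[0,-0.95,4.72,0,0,0,0],[0,-0.95,4.72,0,0,0,0],[0,-0.95,4.72,0,0,0,0],[0,-0.95,4.72,0,0,0,0],[0,-0.92,4.73,0,0,0,0],[0,0,0,0.115,0,0,0],[0,0,0,0.115,0,0,0],[0,0,0,0.116,0,0,0],[0,0,0,0,0,0,0],[0,0,0,0,0,0,0],[0,0,0,0,0,0,0]]]'
python3 - <<'E'
from h import *
d=snap('wrist','h1'); snap('side','h1s'); s=snap('scene','h1c')
cv2.imwrite('pics/h1w.png',cv2.resize(d['image'][120:420,100:500],None,fx=2,fy=2,interpolation=cv2.INTER_CUBIC))
E
```

```text
clock: 7.65
position: [0.5873, 0.1594, 0.186]
tool_rot: [[-0.001, -0.946, 0.325], [-0.0, 0.325, 0.946], [-1.0, 0.001, -0.0]]
ft_force: [-0.2, 0.0, -3.7]
opening: 0.0108
```

View pics/h1w.png

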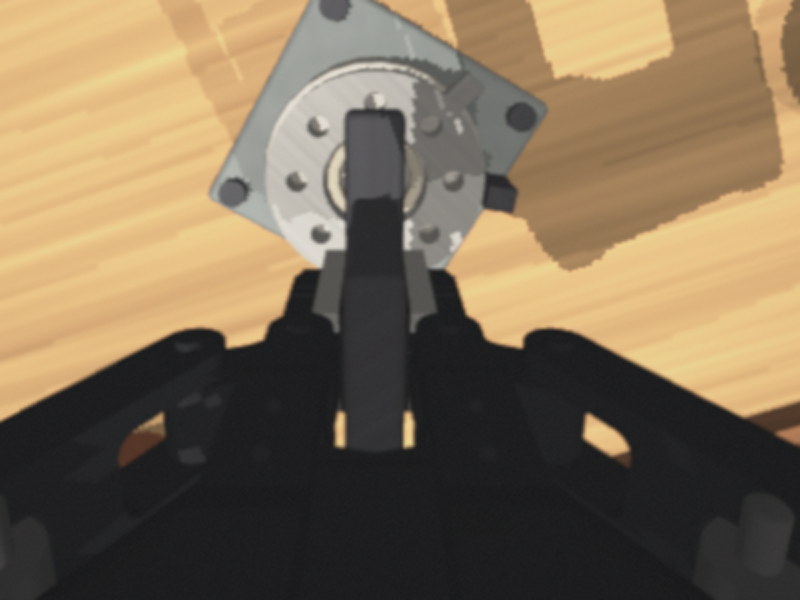

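The wrist crop shows the spanner held straight. Its crossbar end is at (376,110), lined up with the hole at (374,101), and the far hole is hidden. Next I measure the held spanner's offset.

```bash
python3 - <<'E'
from h import *
d=load('h1'); s=arm.get_state(); R=np.array(s['tool_rot']); p=np.array(s['position'])
f=lambda q,z:onz(d,100+(q[0]+.5)/2-.5,120+(q[1]+.5)/2-.5,z)
print(p, s['ft_force'],s['torque'], s['q'])
for q,z in[((347,111),.159),((404,111),.159),((346,190),.159),((403,198),.159),((348,275),.211),((407,275),.211)]:
    print(q,(R.T@(f(q,z)-p)*1000).round(1))
# holes in this view
H=np.array([f(q,.066)[:2] for q in[(374,101),(318,126),(297,181),(320,233),(429,233),(453,181)]])
A=np.c_[2*H,np.ones(6)];x=np.linalg.lstsq(A,(H**2).sum(1),rcond=None)[0];c=x[:2]
print(c,np.hypot(*(H-c).T).round(4)); b=np.degrees(np.arctan2(*(H-c).T[::-1]));print(b,np.degrees(np.angle(np.exp(8j*np.radians(b)).mean()))/8)
E
```

```text
[0.58745904 0.15945776 0.18626932] [-0.02260658  0.1045015  -2.45610776] [0.04585613 0.01010903 0.02575478] [ 1.35543891e-01  2.31634274e-01  1.63251804e+00  4.06202270e-05
  1.27750792e+00 -1.10317580e+00]
(347, 111) [27.3 42.6 -7.1]
(404, 111) [27.3 42.7  7.3]
(346, 190) [27.3 21.9 -7.6]
(403, 198) [27.3 19.7  7.4]
(348, 275) [-24.7  20.6  -4.9]
(407, 275) [-24.7  20.6   5.7]
[0.5875109 0.1595935] [0.0333 0.0328 0.0327 0.0332 0.033  0.0328]
[ 161.68845774 -153.59180834 -108.46646436  -64.20632063   25.82551736
   70.51548834] -18.872506294187268
```

```bash
python3 -m handwheel '[[[1,-0.05,0.01,0,0,0,0],[1.5,0,0,0,0,0,0],[1.5,0,0,0,0,0,0],[1.5,0,0,0,0,0,0],[0.8,0,0,0,0,0,0],[0.4,0,0,0,0,0,0],[0,0,0,0,0,0,0],[0,0,0,0,0,0,0]]]'; python3 -m handwheel '[[[0.1,0,0,0,0,0,0],[0.1,0,0,0,0,0,0],[0.1,0,0,0,0,0,0],[0.1,0,0,0,0,0,0],[0.1,0,0,0,0,0,0],[0,0,0,0,0,0,0]]]'
```

```text
clock: 8.6
position: [0.5884, 0.1596, 0.1198]
tool_rot: [[0.001, -0.945, 0.327], [0.0, 0.327, 0.945], [-1.0, -0.001, 0.0]]
ft_force: [0.3, -0.1, -2.9]
opening: 0.0108
clock: 9.2
position: [0.5879, 0.1595, 0.1141]
tool_rot: [[-0.0, -0.945, 0.327], [-0.0, 0.327, 0.945], [-1.0, 0.0, -0.0]]
ft_force: [-0.5, -0.1, -3.3]
opening: 0.0108
```

```bash
python3 -m handwheel '[[[0.1,0,0,0,0,0,0],[0.1,0,0,0,0,0,0],[0.1,0,0,0,0,0,0],[0,0,0,0,0,0,0]]]'
```

```text
clock: 9.6
position: [0.5878, 0.1595, 0.111]
tool_rot: [[-0.0, -0.945, 0.327], [-0.0, 0.327, 0.945], [-1.0, 0.0, -0.0]]
ft_force: [0.4, -0.1, -2.1]
opening: 0.0106
```

```bash
python3 -m handwheel '[[[0.1,0,0,0,0,0,0],[0.1,0,0,0,0,0,0],[0.1,0,0,0,0,0,0],[0.1,0,0,0,0,0,0],[0.1,0,0,0,0,0,0],[0.05,0,0,0,0,0,0],[0,0,0,0,0,0,0]]]'
python3 - <<'E'
from h import *
d=snap('wrist','in1');a=snap('side','in1s');print(arm.get_state()['torque'])
u,v=map(int,proj(a,[.588,.16,.07])[0])
s=cv2.resize(a['image'][v-75:v+75,u-60:u+60],(480,600),interpolation=cv2.INTER_CUBIC)
w=cv2.resize(d['image'][100:400,190:350],(320,600),interpolation=cv2.INTER_CUBIC)
cv2.imwrite('pics/in1c.png',np.hstack([s,w]))
E
```

```text
clock: 10.3
position: [0.5879, 0.1595, 0.1057]
tool_rot: [[-0.0, -0.945, 0.327], [-0.0, 0.327, 0.945], [-1.0, 0.0, -0.0]]
ft_force: [-0.0, 0.1, -2.8]
opening: 0.0104
[ 0.01126958 -0.06267977  0.01220215]
```

View pics/in1c.png

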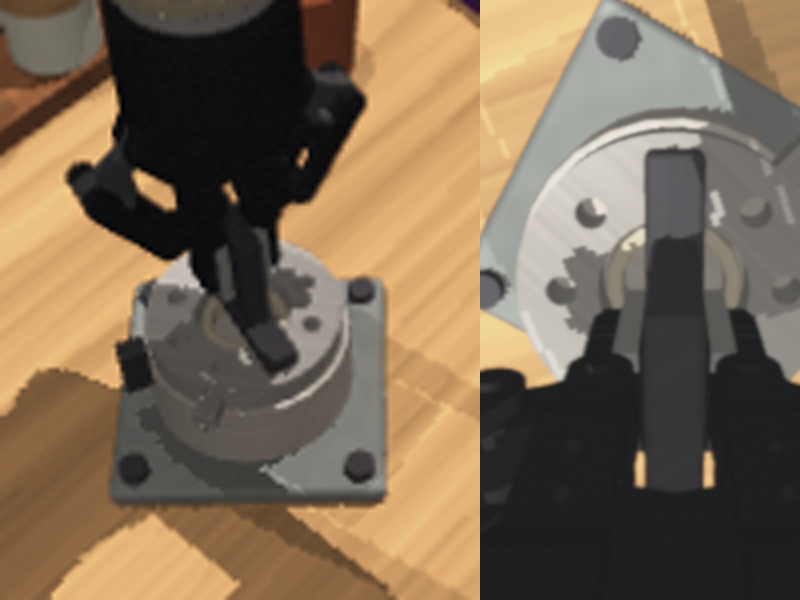

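Left (side view): the crossbar lies just above the ring face with the prongs in the holes. Right (wrist view): its end covers the hole, centred. The force is free. I go 1 mm deeper and start turning.

```bash
python3 -m handwheel '[[[0.05,0,0,0,0,0,0],[0.05,0,0,0,0,0,0],[0,0,0,0,0,0,0],[0,0,0,0,0,0,0],[0,0,0,0.04,0,0,0],[0,0,0,0.04,0,0,0],[0,0,0,0.04,0,0,0],[0,0,0,0.04,0,0,0],[0,0,0,0.04,0,0,0],[0,0,0,0.04,0,0,0],[0,0,0,0.04,0,0,0],[0,0,0,0.04,0,0,0]]]'
python3 -c "
from h import *;s=arm.get_state(); print(s['torque'],s['q'][5])"
```

```text
clock: 11.6
position: [0.5878, 0.1593, 0.1048]
tool_rot: [[-0.0, -0.794, 0.608], [-0.001, 0.608, 0.794], [-1.0, -0.0, -0.001]]
ft_force: [-1.2, -2.1, -2.6]
opening: 0.0107
[-0.15909467  0.14273767  0.49008655] -0.7815497554570026
```

```bash
for i in 1; do python3 -m handwheel '[[[0,0,0,0.04,0,0,0],[0,0,0,0.04,0,0,0],[0,0,0,0.04,0,0,0],[0,0,0,0.04,0,0,0],[0,0,0,0,0,0,0]]]'; done
python3 -c "
from h import *;s=arm.get_state(); print(s['torque'],s['q'][5])"
```

```text
clock: 12.1
position: [0.5878, 0.1593, 0.1048]
tool_rot: [[-0.0, -0.688, 0.726], [-0.001, 0.726, 0.688], [-1.0, -0.0, -0.001]]
ft_force: [-1.3, -1.9, -2.2]
opening: 0.0107
[-0.21023033  0.2067583   0.20409605] -0.6225149866369349
```

```bash
python3 -m handwheel '[[[0,0,0,0.03,0,0,0],[0,0,0,0.03,0,0,0],[0,0,0,0,0,0,0]]]'
python3 -c "
from h import *;s=arm.get_state(); print(s['torque'],s['q'][5])"
```

```text
clock: 12.4
position: [0.5878, 0.1593, 0.1048]
tool_rot: [[-0.001, -0.643, 0.765], [-0.001, 0.765, 0.643], [-1.0, -0.0, -0.001]]
ft_force: [-0.4, -2.5, -1.4]
opening: 0.0109
[-0.3259823   0.26105342  0.27357506] -0.5633310468290793
```

```bash
python3 -m handwheel '[[[0,0,0,0.03,0,0,0],[0,0,0,0.03,0,0,0]]]'|head -1
python3 -c "
from h import *;s=arm.get_state(); print(s['torque'],s['ft_force'],s['q'][5])"
```

```text
clock: 12.6
[-0.33820164  0.24623716  0.48091212] [-1.43142372 -1.14943521 -1.20087766] -0.5032456263638586
```

```bash
python3 -m handwheel '[[[0,0,0,0.02,0,0,0],[0,0,0,0.02,0,0,0]]]'|head -1
python3 - <<'E'
from h import *
s=arm.get_state(); print(s['torque'],s['ft_force'],s['q'][5])
a=snap('scene','t1');b=snap('wrist','t1w')
u,v=map(int,proj(a,[.588,.16,.07])[0])
A=cv2.resize(a['image'][v-50:v+50,u-50:u+50],(400,400),interpolation=cv2.INTER_CUBIC)
B=cv2.resize(b['image'][90:290,190:390],(400,400),interpolation=cv2.INTER_CUBIC)
cv2.imwrite('pics/t1c.png',np.hstack([A,B]))
E
```

```text
clock: 12.8
[-0.46109375  0.36953559  0.51690002] [-1.68064195 -2.88696502 -1.68429329] -0.4623608626834281
```

View pics/t1c.png

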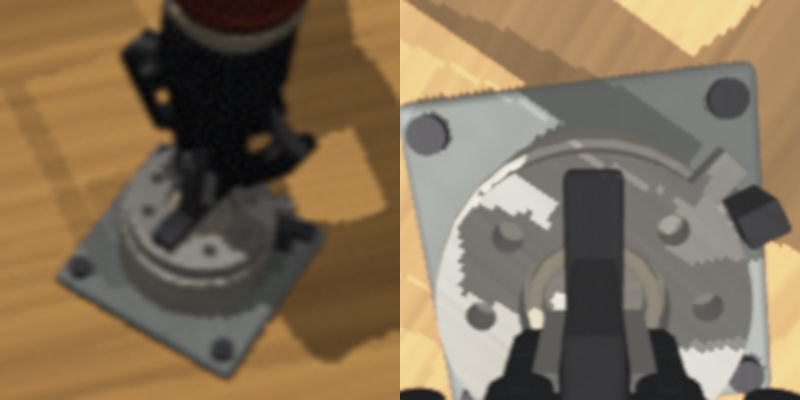

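The right-hand view shows the lug at (715,175) almost touching the black stop at (757,215), with only a small gap left.

```bash
python3 -m handwheel '[[[0,0,0,0.02,0,0,0],[0,0,0,0.02,0,0,0]]]'|head -2
python3 -c "
from h import *;s=arm.get_state(); print(s['torque'],s['ft_force'],s['q'][5])"
```

```text
clock: 13.1
position: [0.5878, 0.1594, 0.1048]
[-0.62808587  0.52356277  0.44750068] [-2.62388473 -3.45768461 -1.1768005 ] -0.4211001579831298
```

```bash
python3 -m handwheel '[[[0,0,0,0.02,0,0,0]]]'|head -2
python3 -c "
from h import *;s=arm.get_state(); print(s['torque'],s['ft_force'],s['q'][5])"
```

```text
clock: 13.2
position: [0.5878, 0.1593, 0.1048]
[-0.69513265  0.48873359  0.49075811] [-2.7880906  -3.84894955 -1.08163175] -0.40089657957698427
```

```bash
python3 -m handwheel '[[[0,0,0,0.02,0,0,0]]]'|head -1
python3 -c "
from h import *;s=arm.get_state(); print(s['torque'],s['ft_force'],s['q'][5])"
```

```text
clock: 13.3
[-0.7571289   0.56139273  0.51163858] [-2.16199272 -3.83043799 -0.77090423] -0.3807918363240206
```

```bash
python3 -m handwheel '[[[0,0,0,0.02,0,0,0]]]'|head -1
python3 -c "
from h import *;s=arm.get_state(); print(s['torque'],s['ft_force'],s['q'][5])"
```

```text
clock: 13.4
[-0.76934878  0.65606116  0.47709837] [-3.30380086 -4.04281013 -0.33458229] -0.3607495179916998
```

```bash
python3 -m handwheel '[[[0,0,0,0.015,0,0,0]]]'|head -1
python3 - <<'E'
from h import *
s=arm.get_state(); print(s['torque'],s['ft_force'],s['q'][5])
b=snap('wrist','t2w')
cv2.imwrite('pics/t2c.png',cv2.resize(b['image'][90:290,190:440],(750,600),interpolation=cv2.INTER_CUBIC))
E
```

```text
clock: 13.5
[-0.74446979  0.68253081  0.51598199] [-3.13393084 -4.91616919  0.16548498] -0.34579245487489535
```

View pics/t2c.png

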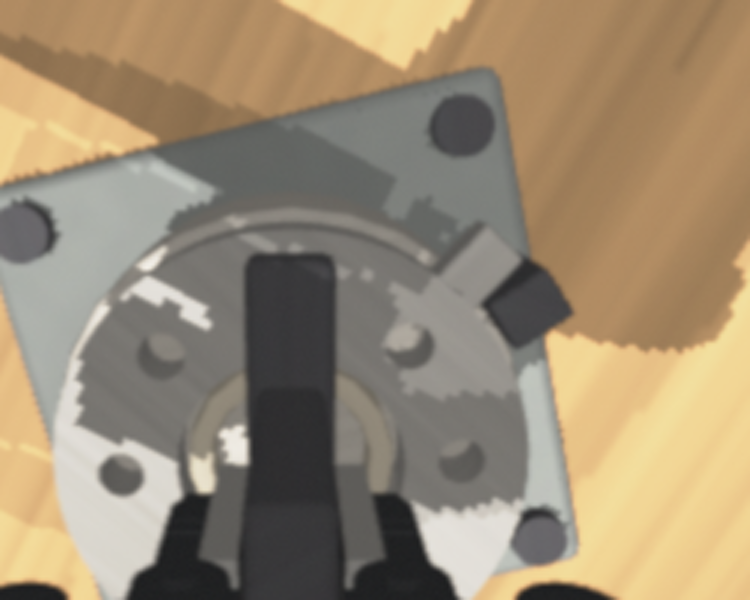

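The lug at (485,265) now appears to be at the stop (525,305). I keep creeping until the torque rises.

```bash
python3 -m handwheel '[[[0,0,0,0.015,0,0,0],[0,0,0,0,0,0,0]]]'|head -1
python3 -c "
from h import *;s=arm.get_state(); print(s['torque'],s['ft_force'],s['q'][5])"
```

```text
clock: 13.75
[-0.7656167   0.63987473  0.40984008] [-1.67126974 -4.73671589  0.0053362 ] -0.33107308314101325
```

```bash
python3 -m handwheel '[[[0,0,0,0.015,0,0,0],[0,0,0,0,0,0,0]]]'|head -1
python3 -c "
from h import *;s=arm.get_state(); print(s['torque'],s['ft_force'],s['q'][5])"
```

```text
clock: 13.95
[-0.72818947  0.64143343  0.57714488] [-2.94274887 -4.96968852 -1.24450618] -0.31644957505000537
```

```bash
python3 -m handwheel '[[[0,0,0,0.015,0,0,0],[0,0,0,0,0,0,0]]]'|head -1
python3 -c "
from h import *;s=arm.get_state(); print(s['torque'],s['ft_force'],s['q'][5])"
```

```text
clock: 14.15
[-0.73496583  0.57139985  1.16343643] [-2.80602919 -4.32818517 -0.37566115] -0.3022822866611284
```

```bash
python3 -m handwheel '[[[0,0,0,0.01,0,0,0],[0,0,0,0,0,0,0]]]'|head -1
python3 -c "
from h import *;s=arm.get_state(); print(s['torque'],s['ft_force'],s['q'][5])"
```

```text
clock: 14.35
[-0.72863287  0.69365384  1.47005412] [-2.47366951 -4.75419661 -0.37140067] -0.29294101169796216
```

The torque climbed steeply from 0.5 to 1.47 N m, so the ring is at its stop. I back off to unload, then lift straight out.

```bash
python3 -m handwheel '[[[0,0,0,-0.015,0,0,0],[0,0,0,-0.015,0,0,0],[0,0,0,-0.015,0,0,0],[0,0,0,0,0,0,0]]]'|head -2
python3 -c "
from h import *;s=arm.get_state(); print(s['torque'],s['ft_force'],s['q'][5])"
```

```text
clock: 14.75
position: [0.5879, 0.1596, 0.1047]
[-0.68820584  0.49673838  0.13866119] [-2.34801214 -4.03328396 -1.57116722] -0.33668292955007345
```

```bash
python3 -m handwheel '[[[0,0,0,-0.015,0,0,0],[-0.1,0,0,0,0,0,0],[-0.2,0,0,0,0,0,0],[-0.3,0,0,0,0,0,0],[0,0,0,0,0,0,0]]]'|head -5
python3 -c "
from h import *;s=arm.get_state(); print(s['torque'],s['ft_force'],s['q'][5])"
```

```text
clock: 15.25
position: [0.5882, 0.1599, 0.1114]
tool_rot: [[0.001, -0.469, 0.883], [0.0, 0.883, 0.469], [-1.0, 0.0, 0.001]]
ft_force: [-0.6, 0.5, -2.1]
opening: 0.0108
[-0.04783715  0.25208663  0.09564233] [-0.64889841  0.54530468 -2.06590633] -0.3522360924621369
```

```bash
python3 -m handwheel '[[[-1,0,0,0,0,0,0],[-2,0,0,0,0,0,0],[-2,0,0,0,0,0,0],[-2,0,0,0,0,0,0],[-1,0,0,0,0,0,0],[0,0,0,-0.1375,0,0,0],[0,0,0,-0.1375,0,0,0],[0,0,0,-0.1375,0,0,0],[0,0,0,-0.1375,0,0,0],[0,0,0,-0.1375,0,0,0],[0,0,0,-0.1375,0,0,0],[0,0,0,-0.1375,0,0,0],[0,0,0,-0.1375,0,0,0],[0,0,0,0,0,0,0],[0,0,0,0,0,0,0],[0,0,0,0,0,0,0]]]'
python3 - <<'E'
from h import *
d=snap('wrist','h2'); a=snap('side','h2s')
cv2.imwrite('pics/h2w.png',cv2.resize(d['image'][120:360,140:460],None,fx=2.5,fy=2.5,interpolation=cv2.INTER_CUBIC))
E
```

```text
clock: 16.85
position: [0.588, 0.1596, 0.1908]
tool_rot: [[0.0, -1.0, -0.014], [0.0, -0.014, 1.0], [-1.0, -0.0, 0.0]]
ft_force: [0.8, 0.4, -3.0]
opening: 0.0105
```

View pics/h2w.png

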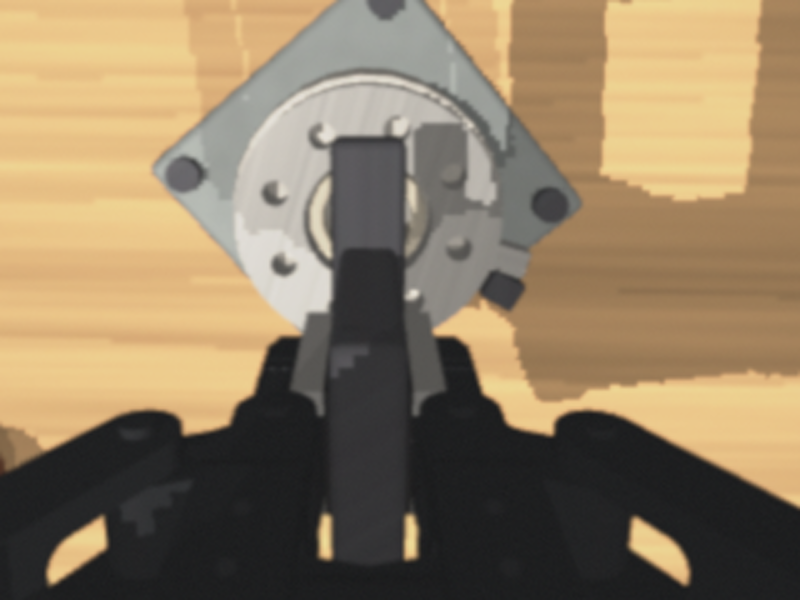

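The wrist crop shows the ring's lug against the stop (512,262)/(502,290). The spanner is straight, with its crossbar end at (332–404,139). Now the numbers.

```bash
python3 - <<'E'
from h import *
d=load('h2'); s=arm.get_state(); R=np.array(s['tool_rot']); p=np.array(s['position'])
f=lambda q,z:onz(d,140+(q[0]+.5)/2.5-.5,120+(q[1]+.5)/2.5-.5,z)
for q,z in[((332,140),.164),((404,140),.164),((332,240),.164),((404,240),.164),((331,347),.216),((405,347),.216)]:
    print(q,(R.T@(f(q,p[2]-.1908+z)-p)*1000).round(1))
H=np.array([f(q,.066)[:2] for q in[(322,135),(398,127),(453,174),(459,247),(274,193),(284,263),(411,296)]])
A=np.c_[2*H,np.ones(len(H))];x=np.linalg.lstsq(A,(H**2).sum(1),rcond=None)[0];c=x[:2]
b=np.degrees(np.arctan2(*(H-c).T[::-1]));print(c,b.round(1)); m=np.degrees(np.angle(np.exp(8j*np.radians(b)).mean()))/8
print(m,'turned cw deg',[(-19-m-k*45) for k in(-2,-1,0,1)])
t=np.array([.5348,-.1245,p[2]])-p; print('to block, tool cm',(R.T@t*100).round(2),p)
E
```

```text
(332, 140) [26.8 42.3 -7.4]
(404, 140) [26.8 42.3  7.1]
(332, 240) [26.8 21.3 -7.7]
(404, 240) [26.8 21.2  7.4]
(331, 347) [-25.2  20.1  -5.5]
(405, 347) [-25.2  20.1   5.1]
[0.58698903 0.15924217] [-151.4  162.8  118.9   72.9 -104.9  -60.3   29.4]
-16.072933892022633 turned cw deg [np.float64(87.07293389202263), np.float64(42.07293389202263), np.float64(-2.9270661079773674), np.float64(-47.92706610797737)]
to block, tool cm [ -0.     5.76 -28.32] [0.58798512 0.15959385 0.19081573]
```

The ring turned about 42° (0.73 rad), which fits a start at 0.27. The spanner has not slipped in the grip. I return to the block.

```bash
python3 -m handwheel '[[[0,0.96,-4.72,0,0,0,0],[0,0.96,-4.72,0,0,0,0],[0,0.96,-4.72,0,0,0,0],[0,0.96,-4.72,0,0,0,0],[0,0.95,-4.72,0,0,0,0],[0,0.95,-4.72,0,0,0,0],[0,0,0,0,0,0,0],[2,0,0,0,0,0,0],[2,0,0,0,0,0,0],[2,0,0,0,0,0,0],[2,0,0,0,0,0,0],[1.5,0,0,0,0,0,0],[0.7,0,0,0,0,0,0],[0,0,0,0,0,0,0],[0,0,0,0,0,0,0]]]'
```

```text
clock: 18.45
position: [0.5361, -0.1247, 0.0896]
tool_rot: [[0.001, -1.0, -0.017], [-0.0, -0.017, 1.0], [-1.0, -0.001, -0.0]]
ft_force: [0.7, -0.6, -2.9]
opening: 0.0106
```

Shift about 1 mm in -x, then descend slowly.

```bash
python3 -m handwheel '[[[0.4,0.08,0.02,0.003,0,0,0],[0.3,0,0,0,0,0,0],[0.2,0,0,0,0,0,0],[0.2,0,0,0,0,0,0],[0.2,0,0,0,0,0,0],[0,0,0,0,0,0,0],[0,0,0,0,0,0,0]]]'
```

```text
clock: 19.15
position: [0.5346, -0.1244, 0.0757]
tool_rot: [[-0.0, -1.0, -0.014], [0.0, -0.014, 1.0], [-1.0, 0.0, 0.0]]
ft_force: [0.0, -1.0, -2.7]
opening: 0.011
```

Tips are about 3 mm in with no contact force. I continue.

```bash
python3 -m handwheel '[[[0.15,0,0,0,0,0,0],[0.15,0,0,0,0,0,0],[0.15,0,0,0,0,0,0],[0.15,0,0,0,0,0,0],[0.1,0,0,0,0,0,0],[0.05,0,0,0,0,0,0],[0,0,0,0,0,0,0]]]'
```

```text
clock: 19.85
position: [0.5346, -0.1244, 0.0682]
tool_rot: [[-0.0, -1.0, -0.014], [0.0, -0.014, 1.0], [-1.0, 0.0, 0.0]]
ft_force: [-1.1, -0.1, -3.7]
opening: 0.0106
```

```bash
python3 -m handwheel '[[[0.06,0,0,0,0,0,0],[0,0,0,0,0,0,0],[0,0,0,0,0,0,0.2],[0,0,0,0,0,0,0.3],[0,0,0,0,0,0,0.6],[0,0,0,0,0,0,0.6],[0,0,0,0,0,0,0.6],[0,0,0,0,0,0,0.6]]]' 20
python3 -m handwheel '[[[-0.5,0,0,0,0,0,0.6],[-1,0,0,0,0,0,0.6],[-2,0,0,0,0,0,0.6],[-2,0,0,0,0,0,0.6],[-2,0,0,0,0,0,0.6],[-2,0,0,0,0,0,0.6],[-2,0,0,0,0,0,0.6],[-0.7,-2.5,0,0,0,0,0.6],[0,0,0,0,0,0,0.6],[0,0,0,0,0,0,0.6],[0,0,0,0,0,0,0.6]]]'
python3 - <<'E'
from h import *
d=snap('wrist','end'); snap('scene','endsc')
u,v=proj(d,[.534,-.124,.06])[0]; x0,y0=max(0,int(u)-110),max(0,int(v)-85)
cv2.imwrite('pics/endc.png',cv2.resize(d['image'][y0:y0+150,x0:x0+200],None,fx=4,fy=4,interpolation=cv2.INTER_CUBIC)); print(x0,y0)
a,b=load('scene0'),load('endsc')
for n,P in dict(cup=(.725,-.037,.075),jar=(.402,-.011,.068),bowl=(.605,.41,.045)).items():
    u,v=proj(a,P)[0].astype(int); t=a['image'][v-14:v+14,u-14:u+14]; r=cv2.matchTemplate(b['image'][v-26:v+26,u-26:u+26],t,cv2.TM_CCOEFF_NORMED); _,m,_,l=cv2.minMaxLoc(r); print(n,'px shift',l[0]-12,l[1]-12,round(m,2))
E
```

```text
clock: 20.65
position: [0.5347, -0.1244, 0.0678]
tool_rot: [[0.0, -1.0, -0.014], [-0.0, -0.014, 1.0], [-1.0, -0.0, -0.0]]
ft_force: [-0.4, -0.2, -0.7]
opening: 0.0511
clock: 21.75
position: [0.5587, -0.1239, 0.1892]
tool_rot: [[-0.002, -1.0, -0.014], [0.0, -0.014, 1.0], [-1.0, 0.002, 0.0]]
ft_force: [0.5, 0.3, -0.5]
opening: 0.0513
177 93
cup px shift 0 0 0.99
jar px shift 3 0 0.18
bowl px shift 0 0 1.0
```

View pics/endc.png

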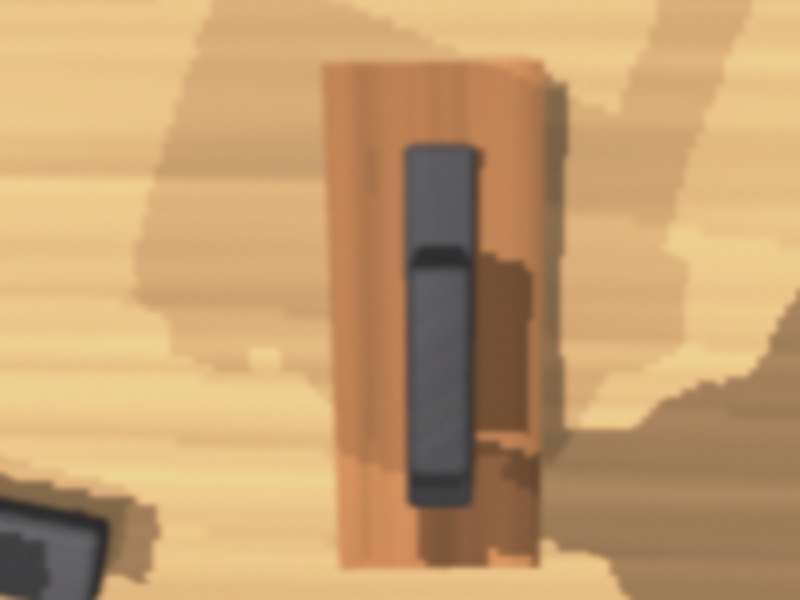

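The spanner stands in its block as at the start, with its crossbar ends at (440,146) and (440,505). The arm hides the jar in the scene view, so I check it from the side, then hand in.

```bash
python3 - <<'E'
from h import *
a=load('side0');b=snap('side','ends')
u,v=proj(a,(.402,-.011,.068))[0].astype(int); t=a['image'][v-14:v+14,u-14:u+14]; r=cv2.matchTemplate(b['image'][v-26:v+26,u-26:u+26],t,cv2.TM_CCOEFF_NORMED); _,m,_,l=cv2.minMaxLoc(r); print('jar',l[0]-12,l[1]-12,round(m,2))
if m>.7 and max(abs(l[0]-12),abs(l[1]-12))<4: order.job_done(); print('done')
E
```

```text
jar 0 0 0.93
the job is handed in; nothing more can be done
done
```

The ring is at its stop, the spanner is back in its block and released, and I handed the job in after about 22 s of robot time. The hand-in gives no verdict, so the outcome rests on my own checks.

- **Seating:** Both prongs went about 10–11 mm into opposite holes before I turned the ring, and the descent met no contact force.
- **Turning:** The ring turned about 42° (0.73 rad) clockwise at roughly 0.5 N m. At the stop the torque rose to 1.47 N m, below the 1.8 N m strain limit, and I backed off. Afterwards the wrist camera showed the lug against the stop.
- **Spanner in block:** The last close view shows it standing in the block just as it did at the start, with the gripper clear above it.
- **Bystanders:** The cup and bowl had not moved in the scene view (0 px shift). There the arm hid the jar, so that check failed (match score 0.18). The side view showed the jar unmoved too (0 px, score 0.93).

Sideways force on the tool crept up to about 5 N while turning, probably from a small centring error, and it went away when I lifted the spanner out.

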